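# Open the barrel polisher's guard gate and hold it wide

## Robot

A 6-joint arm with a two-finger parallel gripper is mounted at the origin on the work surface. World frame = base frame: x ahead of the robot, y to its left, z up, the work surface at z = 0. Lengths are in m, angles in rad, forces in N, time in s.
With the tool pointing down it reaches from about 0.275 to 0.975 m from the base axis. Payload 8.4 kg.
Tool frame: the origin (TCP) lies between the finger pads; the fingertips stand 17 mm ahead of it and the grasp point (between the pads) lies 2 mm behind it; z points along the fingers, y is the line along which they close (so a half turn about z gives the same grasp; the last joint's range is limited). The gripper opens to 92 mm and grips with 3 to 60 N. Pads are 20 mm wide; open, the fingers measure 128 mm over their backs; the gripper's body (75 mm by 189 mm) begins 69 mm behind the grasp point.
Start: joints at [1.155, 0.353, 1.633, -0, 1.155, -0.002], TCP at [0.251, 0.572, 0.232] pointing down, gripper open.
Joint ranges: [-2.63, 2.63], [-0.92, 2.1], [0.06, 2.66], [-1.3, 4.44], [0, 2.69], [-3.02, 3.02]. Speed limits (rad/s): [2.22, 2.22, 2.79, 3.14, 3.14, 3.14].

## Interface

Orientations are given as a unit quaternion [w, x, y, z].
In Python, from bench import bot gives the robot as it stands.
- The arm moves only by the tool send_rows, never from a script. Its arguments are lists of equal length, an entry for each row: "xyz": the shift along the world's x, y, z in mm, a list of three; "rot": the turn, a rotation vector about the world's x, y, z in rad, a list of three; "gripper": the opening, from -1 (shut) to 1 (fully open). In form: {"xyz": [[x, y, z], ...], "rot": [[wx, wy, wz], ...], "gripper": [gripper, ...]}. A call has 1 to 10 rows; each row shifts and turns the commanded pose from where the row before left it; what a row does not reach is not made up. A row lasts 1/12 s, in which the tool goes at most 41.7 mm and 7.16 degrees, less where a joint would pass 70% of its speed; a pose out of reach is approached as far as the arm can. A call with a gripper value outside its range is refused whole. The fingers move at their own pace and stop on an object; "grip_force" is the grip in N (left out, the last holds). Time passes only in rows, so rows that do not move let the fingers close. It gives the time, the measured TCP pose, the force, the opening and the grip force at its end, in the units of the state.
- bot.get_obs(): the state, without advancing time (a new reading comes with each control period).
- bot.grab_frame(name): name is "scene" or "top"; returns a dict with "color" (400x640x3 uint8, blue, green, red), "intrinsics" (3x3 intrinsics, pixels), "xyz" and "orientation" of the camera in the world. Camera axes: x right, y down, z forward; pixel columns grow to the right and rows downward; lengths in m; the calibration is good to about 2 mm. A picture is of the moment at which its call begins. There is no depth.
- bot.close_job(): hands the job in; it is judged then, once.
The state is a dict: "t": time; "joint_pos": joint angles; "dq": joint speeds; "tau": joint torques, N m; "position": TCP position; "tcp_rot": TCP orientation; "wrist_force": force on the tool from outside, world axes, zero at the start; "torque": the same for the moment, N m; "width": finger opening in m; "gripper_force": force on a finger pad.
Only numpy, scipy, OpenCV 4.12 (cv2) and the standard library are available. Lean on these libraries where they do the work, as an engineer would, in place of code of your own. Each camera call takes 0.05 s, during which the arm holds its last target. There are 200 camera calls.

## Task

Open the guard hood of the barrel polisher so that I can lift the barrel out: first pinch the shoot bolt's tab and lug together to draw the bolt fully, then pinch the two tabs of the gate's squeeze latch, and keeping them squeezed swing the gate out past its stiff spot until it is wide open, about square to the hood. The gate springs back if let go, so finish still gripping the squeezed latch and holding the gate wide and still. Leave the other things on the bench and on the hood where they are.

Things in the scene. Friction and masses are not known exactly. Their poses are not given: they have to be found in the camera images.
- hood: guard hood of a barrel polisher, fixed: aluminium frame, clear panels and roof, 350 x 260 mm, top 200 mm above the bench. Origin: centre of its footprint, on the bench. Its +y side, from -x: a narrow fixed bay (x -170 to -52 mm; shoot bolt on top) and the gate (x -50 to 155 mm; squeeze latch on top). On its top only the finger tabs stand higher than 225 mm (up to 250)
- bolt_tab (a point): moving finger tab of the shoot bolt: black plate 8 mm thick along hood x, 30 mm wide along hood y, z 208 to 250 mm above the bench; this point is its centre. It slides with the bolt towards hood -x, to the lug. Rod and guides beside it reach up to z 218 mm
- bolt_lug (a point): fixed lug of the shoot bolt, a like plate (top z 250 mm, this point at z 229 mm), 24 mm along hood -x from the tab of the shot bolt. Pinching both together (32 mm over their outer faces when shot, 18 mm when drawn) draws the bolt out of the gate. The lug does not give: centre the pinch 5 mm from the lug's centre towards the tab, the middle of the closed pair
- bolt (a joint): travel of the shoot bolt, m: 0 shot (locks the gate; may start up to 0.002), 0.014 fully drawn; clear of the gate beyond 0.011. Friction only (about 3 N): it stays where it is left
- latch_tab (a point): moving finger tab of the gate's squeeze latch: black plate 8 mm thick along the gate, 30 mm wide across it, over the gate's top rail, z 206 to 248 mm above the bench; this point is its centre. Sprung away from the rest tab (5 N at rest, 10 N squeezed); pinched towards it, it pulls the latch bolt out of the strike
- latch_rest (a point): fixed tab on the gate, a like plate (top z 248 mm, this point at z 226 mm), 24 mm from the latch tab at rest, on the hinge side. Both together: 32 mm over the outer faces at rest, 19 mm squeezed. It does not give: centre the pinch 5.5 mm from its centre towards the latch tab; that point is 137 mm from the hinge axis along the gate and 6 mm to its outer side
- latch (a joint): travel of the latch bolt, m: 0 sprung out, 0.013 fully squeezed; the gate is free beyond 0.009. Springs back when let go
- gate (a joint): opening angle of the gate, rad: 0 shut, stop at 1.5. It opens outward from the hood's +y side, turning clockwise seen from above. A light spring (0.15 to 0.3 N m) always pulls it shut; a spring roller makes a stiff spot (detent, about 0.5 N m) between 0.5 and 1.0 rad. Let go beyond it, the gate falls back to about 0.95 rad
- gate_hinge (a point): point on the gate's vertical hinge axis, 226 mm above the bench. The shut gate runs from here along hood -x, 205 mm long, 16 mm thick; the centres of the bolt tab and lug lie on this same line (lug 279 mm from here)
- soap: white soap bottle, 54 mm across, 130 mm tall, standing beside the hood's fixed bay on the gate side; leave it where it is
- shot_jar: glass jar of steel shot, 66 mm across, 85 mm tall, standing near the hinge corner of the hood, outside the gate's sweep; leave it where it is
- brush: bench brush 170 mm long lying on the hood's clear roof; leave it where it is
- doming_block: brass doming cube, 50 mm; leave it where it is
- bench_block: flat steel bench block 70 x 70 x 20 mm; leave it where it is
- dish: white china dish 90 mm across, 30 mm tall; leave it where it is
- punch_stand: wooden block 50 x 130 x 40 mm with upright steel punches, about 90 mm tall in all; leave it where it is
- hammer: hammer 260 mm long lying on the bench; leave it where it is
Mind the look-alikes: they are no part of the job. There is more than one size of the soap; the one meant has the size given above.

How it is judged:
On the way, in this order (a step that is already met when the one before it is completed fails the run):
1. the shoot bolt is drawn while the gate is still shut (value of joint bolt above 0.011 m and value of joint gate below 0.06 rad), for 0.1 s.
2. then the gate's latch is squeezed, the gate still shut and the bolt drawn (value of joint latch above 0.009 m and value of joint bolt above 0.011 m and value of joint gate below 0.08 rad and contact force between the fingers and latch above 1 N), for 0.1 s.
3. the gate is swung past its detent by the squeezed latch (value of joint gate above 1.1 rad and value of joint latch above 0.006 m and contact force between the fingers and latch above 1 N and contact force between the fingers and gate_c2 above 1 N), for 0.1 s.
At the end, for the whole second after the job is handed in: the gate stands still more than 1.3 rad (75 degrees) open, held by the fingers gripping both tabs of its latch (over 1 N on each, latch still squeezed more than 6 mm), and the shoot bolt is still drawn more than 11 mm (value of joint gate above 1.3 rad and velocity of joint gate between -0.1 and 0.1 rad/s and value of joint latch above 0.006 m and value of joint bolt above 0.011 m and contact force between the fingers and latch above 1 N and contact force between the fingers and gate_c2 above 1 N and contact force between gate_c2 and soap below 0.5 N and contact force between gate_c2 and shot_jar below 0.5 N); the arm keeps its last pose, push and grip.
It fails at once if one of the other things on the bench or the hood is pushed more than 25 mm from its place or tipped over (distance of any of soap, shot_jar, brush, doming_block, bench_block, dish, punch_stand, hammer from where it was at the start of the episode above 0.025 m or angle between any of soap, shot_jar, brush, doming_block, bench_block, dish, punch_stand, hammer's own z axis and vertical above 0.5 rad).
It also fails if it takes over 37 s, if anything falls off the work surface, if the arm or the gripper's body presses on something with over 40 N, if the wrist force passes 120 N, or if a joint passes its speed limit or range.

## Working session

There is one attempt and no reset: what is moved stays moved. The work goes in short steps, Python scripts to look and compute and a tool call to move; the robot and the scene stay as the last step left them, time stands still between calls to the robot, and variables do not carry over. Pictures are saved under pics/ and viewed, at most 10 in all, crops included, and the job is handed in when it is done.

Besides the shell and the picture viewer there is one more tool, called in YAML: its name, and indented under it one key for each argument. send_rows: Moves the arm, as the interface text tells. Its arguments: {"type":"object","properties":{"xyz":{"type":"array"},"rot":{"type":"array"},"gripper":{"type":"array"},"grip_force":{"type":"number"}},"required":["xyz","rot","gripper"]}

```bash
mkdir -p pics; cat > h.py <<'E'
import numpy as np,cv2
from scipy.spatial.transform import Rotation as R
from bench import bot
E
python3 - <<'E'
from h import *
import pickle
for n in("scene","top"):
    f=bot.grab_frame(n);cv2.imwrite(f"pics/{n}0.png",f["color"]);pickle.dump(f,open(n+".pkl","wb"))
    print(n,f["intrinsics"],f["xyz"],f["orientation"])
print(bot.get_obs())
E
```

```text
scene [[509.05070907   0.         321.94509156]
 [  0.         509.05070907 198.64358677]
 [  0.           0.           1.        ]] [0.69044025 0.41602328 1.51329431] [-0.0336545   0.19466877  0.96688476 -0.16157139]
top [[399.29126035   0.         318.19338432]
 [  0.         399.29126035 201.96760126]
 [  0.           0.           1.        ]] [ 0.41425065 -0.00853545  1.42315511] [-0.03397764  0.7122115  -0.70081647  0.02136757]
{'t': 0.1, 'joint_pos': array([ 1.15463768e+00,  3.53614516e-01,  1.63405383e+00, -1.24478498e-05,
        1.15520335e+00, -2.38574575e-03]), 'dq': array([ 0.00052116, -0.00293782, -0.00349557,  0.0001184 ,  0.00023361,
        0.00170478]), 'tau': array([ 7.23546891e-04, -5.94906306e+01, -3.34929228e+01,  6.97487011e-02,
        1.82654540e-02,  3.94258075e-05]), 'position': array([0.2511145 , 0.57186801, 0.23091904]), 'tcp_rot': array([-1.27290950e-04,  2.05411240e-01,  9.78675541e-01, -6.26750990e-04]), 'wrist_force': array([ 0.11411275,  0.48802395, -0.0666797 ]), 'torque': array([ 0.01420086,  0.03096088, -0.03374166]), 'gripper_force': 0.0, 'width': 0.09186619312484634}
```

View pics/top0.png

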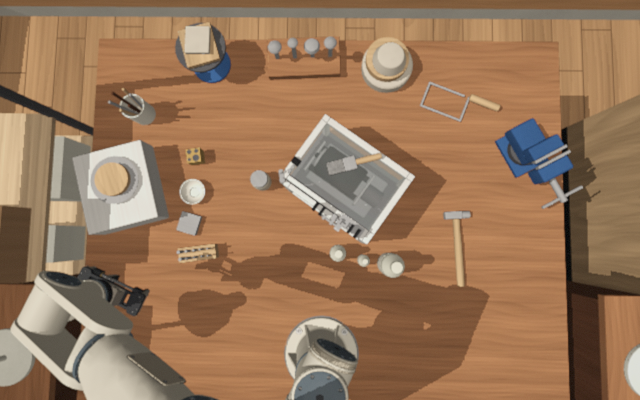

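View pics/scene0.png

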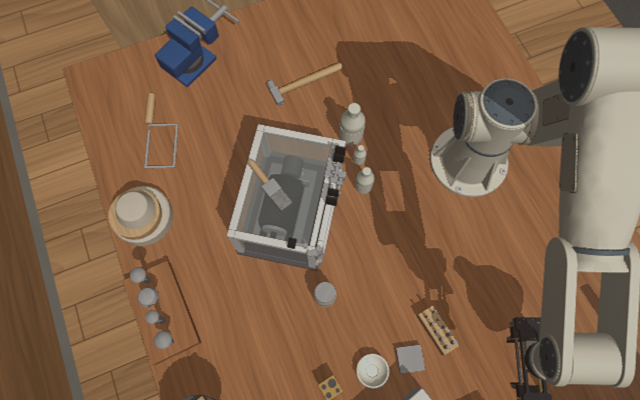

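The top view shows the hood with its gate side facing the robot, running from (288,178) to (368,242). The jar is at (260,180), so the hinge is at the left end. Bottles stand at (338,254), (364,261) and (391,264). Next I'll zoom in on the tabs.

```bash
python3 - <<'E'
import cv2
t=cv2.imread("pics/top0.png")[150:275,260:420];s=cv2.imread("pics/scene0.png")[120:270,270:390]
cv2.imwrite("pics/tc.png",cv2.resize(t,None,fx=5,fy=4.8 and 5,interpolation=cv2.INTER_CUBIC)[:600])
cv2.imwrite("pics/sc.png",cv2.resize(s,None,fx=4,fy=4,interpolation=cv2.INTER_CUBIC))
E
```

```text
(no output)
```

View pics/tc.png

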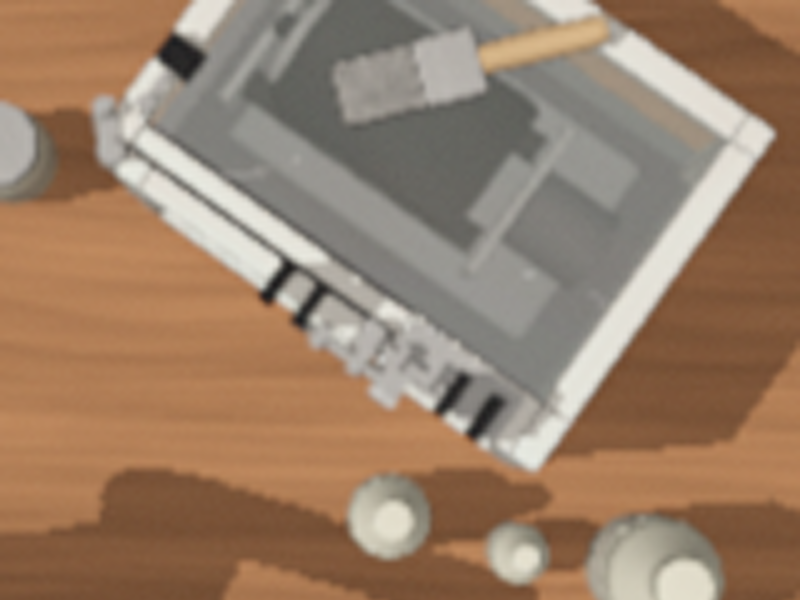

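View pics/sc.png

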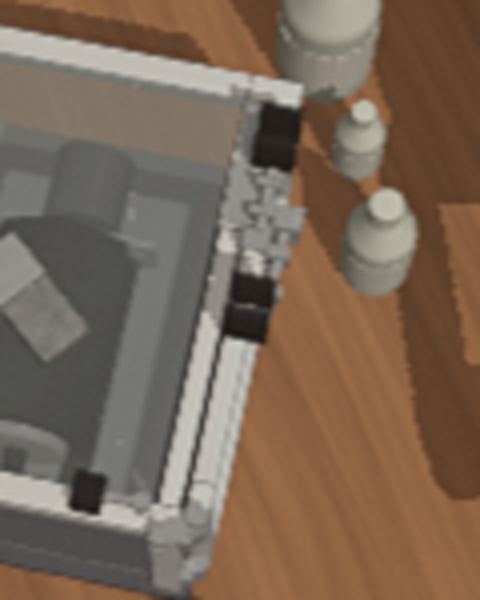

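Candidate black plates in the top crop: (487,417) is the lug, (452,393) the bolt tab, (310,307) the latch tab, (278,283) the latch rest. The lone block at (180,57) on the side edge is a look-alike. By the description (lug furthest from the hinge, rest on the hinge side), the choice is clear. Measuring now.

```bash
cat >> h.py <<'E'
def ray(f,u,v,z):
    w,x,y,q=f["orientation"];Rm=R.from_quat([x,y,q,w]).as_matrix()
    d=Rm@np.linalg.inv(f["intrinsics"])@[u,v,1]
    c=np.array(f["xyz"]);return (c+d*(z-c[2])/d[2])
def blobs(f,roi,th,amin,mag=4):
    x0,y0,x1,y1=roi
    im=cv2.resize(f["color"][y0:y1,x0:x1],None,fx=mag,fy=mag,interpolation=cv2.INTER_CUBIC)
    m=(im.max(2)<th).astype(np.uint8)
    n,l,s,c=cv2.connectedComponentsWithStats(m)
    out=[]
    for i in range(1,n):
        if s[i,4]>amin*mag*mag:
            r=cv2.minAreaRect(np.argwhere(l==i)[:,::-1].astype(np.float32))
            P=lambda p:((np.array(p)+.5)/mag-.5+[x0,y0])
            out.append((P(c[i]),P(r[0]),np.array(r[1])/mag,r[2],P(cv2.boxPoints(r))))
    return out
E
python3 - <<'E'
from h import *
import pickle
np.set_printoptions(precision=4,suppress=True)
f=pickle.load(open("top.pkl","rb"));g=pickle.load(open("scene.pkl","rb"))
pts=[]
for b in blobs(f,(285,190,370,245),70,8):
    p=ray(f,*b[0],.249);q=ray(f,*b[1],.249);pts.append(p);print("top",b[0],b[1],b[2],b[3],p,q)
for b in blobs(g,(320,140,352,210),70,8):
    print("scene",b[0],b[1],b[2],b[3],b[4].tolist(),[ray(g,*c,.249)[:2] for c in b[4]])
# white bottle caps / jar
for u,v in((338.5,254),(364.5,261),(397,266)):print(ray(f,u,v,.12)[:2])
print("jar",ray(f,259,178,.085)[:2])
pts=np.array(pts)
if len(pts)>1:
  d=pts[-1]-pts[0];print(np.linalg.norm(pts-pts[0],axis=1),np.arctan2(d[1],d[0]))
E
```

```text
top [315.2443 205.7214] [315.1059 205.7994] [2.338  8.9918] 39.559669494628906 [0.495  0.0217 0.249 ] [0.4947 0.0221 0.249 ]
top [321.712  210.3345] [321.8309 210.5185] [2.4917 9.3007] 32.19573211669922 [0.4817 0.0024 0.249 ] [0.4811 0.0021 0.249 ]
top [350.2675 228.1722] [350.1058 228.4038] [2.2188 8.8059] 33.690067291259766 [ 0.4306 -0.0821  0.249 ] [ 0.4299 -0.0816  0.249 ]
top [356.7161 232.6935] [356.5577 232.9135] [2.7042 9.2912] 33.6900634765625 [ 0.4177 -0.1011  0.249 ] [ 0.4171 -0.1006  0.249 ]
scene [338.7204 154.0065] [338.744 153.908] [11.3369 16.2115] 10.304845809936523 [[331.71699810028076, 160.86899948120117], [334.61699962615967, 144.9190001487732], [345.77099990844727, 146.94700050354004], [342.87099838256836, 162.89699935913086]] [array([ 0.4533, -0.0733]), array([ 0.4275, -0.1137]), array([ 0.4018, -0.0964]), array([ 0.4279, -0.0563])]
scene [331.7147 196.4546] [331.8317 196.5913] [11.5709 16.915 ] 11.309932708740234 [[324.5000023841858, 203.75], [327.8173084259033, 187.16345596313477], [339.16346168518066, 189.43268585205078], [335.846155166626, 206.01922607421875]] [array([0.5186, 0.0314]), array([ 0.4925, -0.0079]), array([0.4674, 0.0096]), array([0.4937, 0.0486])]
[ 0.3483 -0.053 ]
[ 0.3274 -0.1372]
[ 0.3133 -0.2419]
jar [0.5974 0.2181]
[0.     0.0234 0.1221 0.1451] -2.1322365961776932
```

Hood yaw is about 0.969 rad, with these targets: bolt pinch (0.420,-0.098), latch pinch (0.493,0.018), hinge (0.5755,0.1277). The two views agree to about 1.5 mm. Moving.

send_rows:
  xyz:
    - [0, 0, 35]
    - [0, 0, 35]
    - [8.5, -33.5, 0]
    - [8.5, -33.5, 0]
    - [8.5, -33.5, 0]
    - [8.5, -33.5, 0]
    - [8.5, -33.5, 0]
    - [8.5, -33.5, 0]
    - [8.5, -33.5, 0]
    - [8.5, -33.5, 0]
  rot:
    - [0, 0, -0.019]
    - [0, 0, -0.019]
    - [0, 0, -0.019]
    - [0, 0, -0.019]
    - [0, 0, -0.019]
    - [0, 0, -0.019]
    - [0, 0, -0.019]
    - [0, 0, -0.019]
    - [0, 0, -0.019]
    - [0, 0, -0.017]
  gripper: [1, 1, 1, 1, 1, 1, 1, 1, 1, 1]
  grip_force: 20

```text
t: 0.93
position: [0.3192, 0.3025, 0.3013]
tcp_rot: [-0.0, 0.297, 0.955, -0.0]
wrist_force: [0.5, 0.5, -0.4]
width: 0.092
gripper_force: 0.0
```

send_rows:
  xyz:
    - [8.5, -33.5, 0]
    - [8.5, -33.5, 0]
    - [8.5, -33.5, 0]
    - [8.5, -33.5, 0]
    - [8.5, -33.5, 0]
    - [8.5, -33.5, 0]
    - [8.5, -33.5, 0]
    - [8.5, -33.5, 0]
    - [8.5, -33.5, 0]
    - [8.5, -33.5, 0]
  rot:
    - [0, 0, 0]
    - [0, 0, 0]
    - [0, 0, 0]
    - [0, 0, 0]
    - [0, 0, 0]
    - [0, 0, 0]
    - [0, 0, 0]
    - [0, 0, 0]
    - [0, 0, 0]
    - [0, 0, 0]
  gripper: [1, 1, 1, 1, 1, 1, 1, 1, 1, 1]

```text
t: 1.77
position: [0.4041, -0.0325, 0.3016]
tcp_rot: [0.0, 0.296, 0.955, 0.0]
wrist_force: [1.1, 1.2, 0.8]
width: 0.0918
gripper_force: 0.0
```

send_rows:
  xyz:
    - [8, -33, 0]
    - [8, -32, 0]
    - [0, 0, 0]
    - [0, 0, -20]
    - [0, 0, -20]
    - [0, 0, -19]
    - [0, 0, 0]
  rot:
    - [0, 0, 0]
    - [0, 0, 0]
    - [0, 0, 0]
    - [0, 0, 0]
    - [0, 0, 0]
    - [0, 0, 0]
    - [0, 0, 0]
  gripper: [1, 1, 1, 1, 1, 1, 1]

```text
t: 2.35
position: [0.418, -0.0951, 0.2394]
tcp_rot: [-0.003, 0.296, 0.955, -0.0]
wrist_force: [-1.3, -0.6, -0.1]
width: 0.0917
gripper_force: 0.0
```

```bash
python3 - <<'E'
from h import *
o=bot.get_obs();print(o["t"],o["position"],o["wrist_force"])
a=bot.grab_frame("top")["color"][180:270,300:420];b=bot.grab_frame("scene")["color"][120:210,290:410]
cv2.imwrite("pics/c1.png",cv2.resize(np.vstack([a,b]),None,fx=3.3,fy=3.3,interpolation=cv2.INTER_CUBIC))
E
```

```text
2.35 [ 0.41795678 -0.09506532  0.2394122 ] [-1.28304142 -0.60361897 -0.07206939]
```

View pics/c1.png

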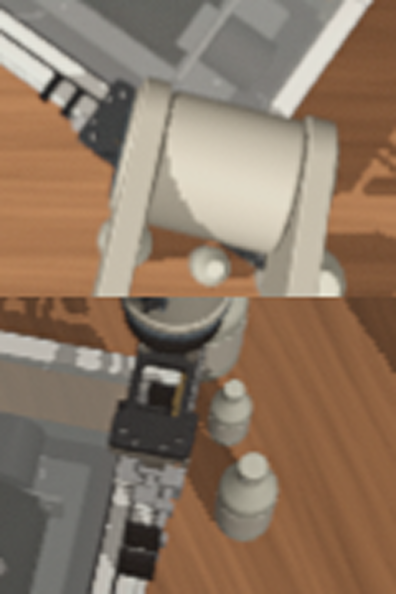

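The picture shows the fingers straddling the black pair, seen at (160,388) inside the gripper, with the latch tabs clear at (140,550). Closing now.

send_rows:
  xyz:
    - [0, 0, 1]
    - [0, 0, 0]
    - [0, 0, 0]
    - [0, 0, 0]
    - [0, 0, 0]
  rot:
    - [0, 0, 0]
    - [0, 0, 0]
    - [0, 0, 0]
    - [0, 0, 0]
    - [0, 0, 0]
  gripper: [1, -0.1, -0.1, -0.1, -0.1]
  grip_force: 20

```text
t: 2.87
position: [0.4206, -0.0957, 0.2441]
tcp_rot: [0.0, 0.296, 0.955, 0.0]
wrist_force: [0.7, -0.3, 0.1]
width: 0.0674
gripper_force: 0.0
```

send_rows:
  xyz:
    - [0, 0, 0]
    - [0, 0, 0]
    - [0, 0, 0]
    - [0, 0, 0]
    - [0, 0, 0]
    - [0, 0, 0]
    - [0, 0, 0]
    - [0, 0, 0]
  rot:
    - [0, 0, 0]
    - [0, 0, 0]
    - [0, 0, 0]
    - [0, 0, 0]
    - [0, 0, 0]
    - [0, 0, 0]
    - [0, 0, 0]
    - [0, 0, 0]
  gripper: [-1, -1, -1, -1, -1, -1, -1, -1]

```text
t: 3.53
position: [0.4192, -0.0973, 0.2435]
tcp_rot: [-0.001, 0.296, 0.955, -0.002]
wrist_force: [-5.9, -9.4, 2.6]
width: 0.0171
gripper_force: 20.0
```

send_rows:
  xyz:
    - [0, 0, 0]
    - [0, 0, 0]
    - [0, 0, 0]
  rot:
    - [0, 0, 0]
    - [0, 0, 0]
    - [0, 0, 0]
  gripper: [-1, -1, -1]

```text
t: 3.78
position: [0.4192, -0.0973, 0.2435]
tcp_rot: [-0.001, 0.296, 0.955, -0.002]
wrist_force: [-4.6, -8.0, 2.6]
width: 0.0178
gripper_force: 20.0
```

send_rows:
  xyz:
    - [0, 0, 0]
    - [0, 0, 0]
    - [0, 0, 0]
    - [0, 0, 0]
    - [0, 0, 0]
    - [0, 0, 0]
    - [0, 0, 20]
    - [0, 0, 25]
    - [0, 0, 0]
  rot:
    - [0, 0, 0]
    - [0, 0, 0]
    - [0, 0, 0]
    - [0, 0, 0]
    - [0, 0, 0]
    - [0, 0, 0]
    - [0, 0, 0]
    - [0, 0, 0]
    - [0, 0, 0]
  gripper: [1, 1, 1, 1, 1, 1, 1, 1, 1]

```text
t: 4.53
position: [0.4223, -0.0961, 0.2923]
tcp_rot: [0.003, 0.296, 0.955, 0.0]
wrist_force: [0.6, -0.6, 0.9]
width: 0.0752
gripper_force: 0.0
```

send_rows:
  xyz:
    - [18, 28.5, 0]
    - [18, 28.5, 0]
    - [18, 28.5, 0]
    - [18, 28.5, 0]
    - [0, 0, 0]
    - [0, 0, 0]
    - [0, 0, 0]
  rot:
    - [0, 0, 0]
    - [0, 0, 0]
    - [0, 0, 0]
    - [0, 0, 0]
    - [0, 0, 0]
    - [0, 0, 0]
    - [0, 0, 0]
  gripper: [1, 1, 1, 1, 1, 1, 1]

```text
t: 5.12
position: [0.4918, 0.0181, 0.288]
tcp_rot: [-0.001, 0.296, 0.955, -0.0]
wrist_force: [-0.6, 0.1, -0.0]
width: 0.0916
gripper_force: 0.0
```

```bash
python3 - <<'E'
from h import *
np.set_printoptions(precision=4,suppress=True)
o=bot.get_obs();print(o["t"],o["position"],o["wrist_force"])
f=bot.grab_frame("top")
for b in blobs(f,(343,220,370,245),70,8): print(b[0],ray(f,*b[0],.249))
a=f["color"][180:270,270:400];b=bot.grab_frame("scene")["color"][120:210,280:410]
cv2.imwrite("pics/c2.png",cv2.resize(np.vstack([a,b]),None,fx=3.3,fy=3.3,interpolation=cv2.INTER_CUBIC))
E
```

```text
5.1167 [0.4918 0.0181 0.288 ] [-0.6138  0.0705 -0.012 ]
[355.3953 231.9795] [ 0.4197 -0.0972  0.249 ]
```

View pics/c2.png

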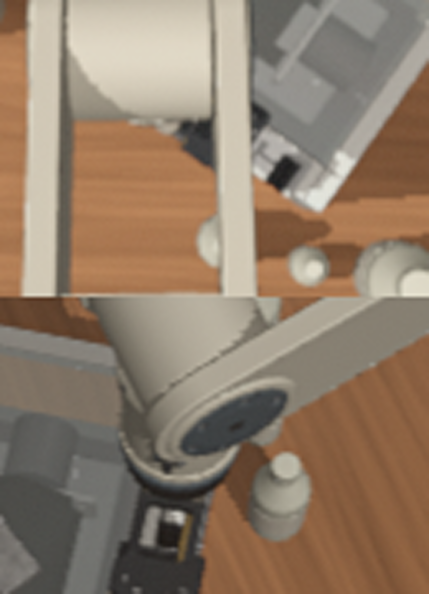

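The bolt pair at the crop's (285,170) is now a single closed blob, so the bolt is drawn. The gripper is over the latch pair at (170,530). Descending and pinching.

send_rows:
  xyz:
    - [0.5, -0.5, -16]
    - [0, 0, -15]
    - [0, 0, -15]
    - [0, 0, 0]
    - [0, 0, 0]
    - [0, 0, 0]
    - [0, 0, 0]
    - [0, 0, 0]
    - [0, 0, 0]
  rot:
    - [0, 0, 0]
    - [0, 0, 0]
    - [0, 0, 0]
    - [0, 0, 0]
    - [0, 0, 0]
    - [0, 0, 0]
    - [0, 0, 0]
    - [0, 0, 0]
    - [0, 0, 0]
  gripper: [1, 1, 1, 1, 1, -0.1, -0.1, -0.1, -0.1]
  grip_force: 35

```text
t: 5.97
position: [0.4931, 0.0177, 0.2433]
tcp_rot: [0.001, 0.296, 0.955, 0.0]
wrist_force: [-0.6, 0.8, -0.6]
width: 0.0674
gripper_force: 0.0
```

send_rows:
  xyz:
    - [0, 0, 0]
    - [0, 0, 0]
    - [0, 0, 0]
    - [0, 0, 0]
    - [0, 0, 0]
    - [0, 0, 0]
    - [0, 0, 0]
    - [0, 0, 0]
    - [0, 0, 0]
    - [0, 0, 0]
  rot:
    - [0, 0, 0]
    - [0, 0, 0]
    - [0, 0, 0]
    - [0, 0, 0]
    - [0, 0, 0]
    - [0, 0, 0]
    - [0, 0, 0]
    - [0, 0, 0]
    - [0, 0, 0]
    - [0, 0, 0]
  gripper: [-1, -1, -1, -1, -1, -1, -1, -1, -1, -1]

```text
t: 6.8
position: [0.4936, 0.0187, 0.2426]
tcp_rot: [0.0, 0.297, 0.955, 0.001]
wrist_force: [3.6, 5.4, -2.2]
width: 0.0184
gripper_force: 35.0
```

```bash
python3 - <<'E'
from h import *
np.set_printoptions(precision=1,suppress=True)
H=np.array([575.5,127.7]);p=bot.get_obs()["position"]*1000;print(bot.get_obs()["t"],p,bot.get_obs()["joint_pos"])
v=np.array([492.8,17.6])-H
for n in range(1,31):
    c=lambda k:R.from_rotvec([0,0,-.0483*k]).as_matrix()[:2,:2]@v
    print(n,c(n)-c(n-1),c(n)+H if n%5==0 else "")
print(np.linalg.norm(p[:2]-H))
E
```

```text
6.8 [493.6  18.7 242.6] [ 0.   0.1  1.9  0.   1.1 -0.9]
1 [-5.2  4.1] 
2 [-5.   4.4] 
3 [-4.8  4.6] 
4 [-4.6  4.8] 
5 [-4.3  5. ] [468.9  40.6]
6 [-4.1  5.2] 
7 [-3.8  5.4] 
8 [-3.6  5.6] 
9 [-3.3  5.8] 
10 [-3.   5.9] [451.1  68.6]
11 [-2.7  6.1] 
12 [-2.4  6.2] 
13 [-2.1  6.3] 
14 [-1.8  6.4] 
15 [-1.5  6.5] [440.6 100.1]
16 [-1.2  6.5] 
17 [-0.9  6.6] 
18 [-0.5  6.6] 
19 [-0.2  6.6] 
20 [0.1 6.6] [437.9 133.1]
21 [0.4 6.6] 
22 [0.7 6.6] 
23 [1.1 6.6] 
24 [1.4 6.5] 
25 [1.7 6.4] [443.2 165.9]
26 [2.  6.3] 
27 [2.3 6.2] 
28 [2.6 6.1] 
29 [2.9 6. ] 
30 [3.2 5.8] [456.2 196.4]
136.38627362738004
```

Latch squeezed (18.4 mm). Holding two rows, then swinging in arcs.

send_rows:
  xyz:
    - [0, 0, 0]
    - [0.5, 0.8, 0]
    - [-5.2, 4.1, 0]
    - [-5.0, 4.4, 0]
    - [-4.8, 4.6, 0]
    - [-4.6, 4.8, 0]
    - [-4.3, 5.0, 0]
  rot:
    - [0, 0, 0]
    - [0, 0, 0]
    - [0, 0, -0.0483]
    - [0, 0, -0.0483]
    - [0, 0, -0.0483]
    - [0, 0, -0.0483]
    - [0, 0, -0.0483]
  gripper: [-1, -1, -1, -1, -1, -1, -1]

```text
t: 7.38
position: [0.4699, 0.0417, 0.2426]
tcp_rot: [0.001, 0.41, 0.912, 0.0]
wrist_force: [4.3, 1.4, -2.9]
width: 0.0184
gripper_force: 35.0
```

send_rows:
  xyz:
    - [-4.1, 5.2, 0]
    - [-3.8, 5.4, 0]
    - [-3.6, 5.6, 0]
    - [-3.3, 5.8, 0]
    - [-3.0, 5.9, 0]
    - [-2.7, 6.1, 0]
    - [-2.4, 6.2, 0]
    - [-2.1, 6.3, 0]
  rot:
    - [0, 0, -0.0483]
    - [0, 0, -0.0483]
    - [0, 0, -0.0483]
    - [0, 0, -0.0483]
    - [0, 0, -0.0483]
    - [0, 0, -0.0483]
    - [0, 0, -0.0483]
    - [0, 0, -0.0483]
  gripper: [-1, -1, -1, -1, -1, -1, -1, -1]

```text
t: 8.05
position: [0.4456, 0.0875, 0.2427]
tcp_rot: [0.002, 0.578, 0.816, 0.0]
wrist_force: [7.7, -7.4, -5.5]
width: 0.0182
gripper_force: 35.0
```

send_rows:
  xyz:
    - [-1.8, 6.4, 0]
    - [-1.5, 6.5, 0]
    - [-1.2, 6.5, 0]
    - [-0.9, 6.6, 0]
    - [-0.5, 6.6, 0]
    - [-0.2, 6.6, 0]
    - [0.1, 6.6, 0]
  rot:
    - [0, 0, -0.0483]
    - [0, 0, -0.0483]
    - [0, 0, -0.0483]
    - [0, 0, -0.0483]
    - [0, 0, -0.0483]
    - [0, 0, -0.0483]
    - [0, 0, -0.0483]
  gripper: [-1, -1, -1, -1, -1, -1, -1]

```text
t: 8.63
position: [0.4395, 0.1336, 0.2426]
tcp_rot: [0.001, 0.707, 0.707, 0.0]
wrist_force: [7.8, -2.6, -5.0]
width: 0.0183
gripper_force: 35.0
```

send_rows:
  xyz:
    - [0.7, 6.6, 0]
    - [1.0, 6.6, 0]
    - [1.4, 6.6, 0]
    - [1.6, 6.5, 0]
    - [1.8, 6.4, 0]
    - [2.0, 6.3, 0]
    - [2.3, 6.2, 0]
    - [2.6, 6.1, 0]
    - [2.9, 6.0, 0]
  rot:
    - [0, 0, -0.0483]
    - [0, 0, -0.0483]
    - [0, 0, -0.0483]
    - [0, 0, -0.0483]
    - [0, 0, -0.0483]
    - [0, 0, -0.0483]
    - [0, 0, -0.0483]
    - [0, 0, -0.0483]
    - [0, 0, -0.0483]
  gripper: [-1, -1, -1, -1, -1, -1, -1, -1, -1]

```text
t: 9.38
position: [0.455, 0.1907, 0.2426]
tcp_rot: [0.001, 0.843, 0.538, -0.0]
wrist_force: [3.4, -5.5, 0.4]
width: 0.0183
gripper_force: 35.0
```

send_rows:
  xyz:
    - [0, 0, 0]
    - [0, 0, 0]
    - [0, 0, 0]
    - [0, 0, 0]
    - [0, 0, 0]
  rot:
    - [0, 0, 0]
    - [0, 0, 0]
    - [0, 0, 0]
    - [0, 0, 0]
    - [0, 0, 0]
  gripper: [-1, -1, -1, -1, -1]

```text
t: 9.8
position: [0.4548, 0.1903, 0.2426]
tcp_rot: [0.001, 0.842, 0.54, -0.0]
wrist_force: [2.9, -5.1, 1.6]
width: 0.0182
gripper_force: 35.0
```

```bash
python3 - <<'E'
from h import *
o=bot.get_obs();p=o["position"][:2]-[.576,.128];print(o["t"],o["position"],o["wrist_force"],o["width"],np.abs(o["dq"]).max())
a0=np.arctan2(.0187-.1277,.4936-.5755);a=np.arctan2(p[1],p[0]);print("theta",(a0-a)%(2*np.pi),np.hypot(*p))
a=bot.grab_frame("top")["color"][100:300,180:440]
cv2.imwrite("pics/c3.png",cv2.resize(a,None,fx=3,fy=3,interpolation=cv2.INTER_CUBIC))
E
```

```text
9.8 [0.45480846 0.19025467 0.24264058] [ 2.93427241 -5.06561126  1.55610694] 0.018181924825442165 0.0012272017935333723
theta 1.4009531963568573 0.1362462203760253
```

View pics/c3.png

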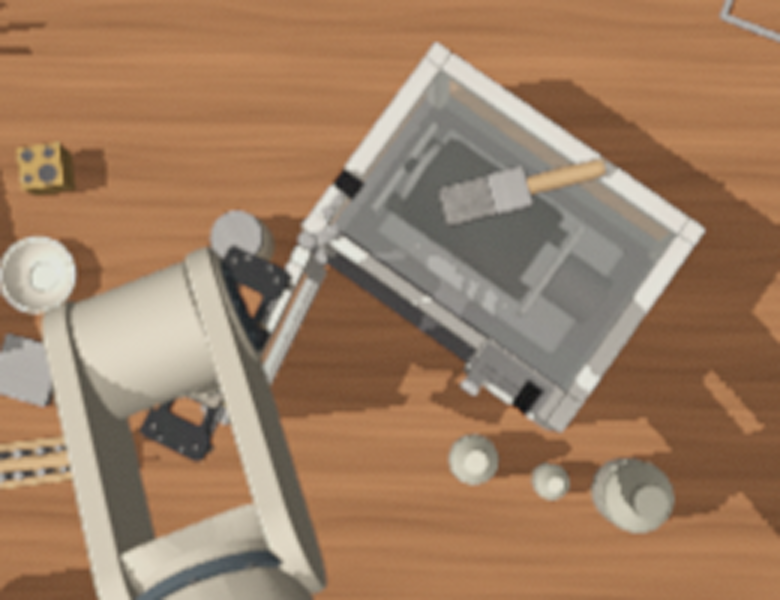

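The picture shows the gate swung out, about square to the hood, from (315,250) to (225,415). The bolt pair is still closed at (528,397), and the jar and the other things are where they were. Opening is about 1.40 rad and the arm is still, so I'm handing in.

```bash
python3 -c "
from bench import bot
print(bot.close_job())"
```

```text
the job is handed in; nothing more can be done
None
```

I drew the bolt, swung the gate open to about 1.40 rad (measured from the arm's position), and handed the job in at about 9.9 s. The arm is still gripping the squeezed latch and holding the gate still; the hand-in gave no verdict, and the last picture showed the other things it covered in place (the hammer was outside it).

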